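# Hang the weld inspection mirror on the snap hook inside the hatch cabinet

### The job

Take the weld inspection mirror out of its wooden stand, reach it down through the narrow yellow-framed hatch of the grey cabinet without anything touching the yellow frame, and hang its crossbar on the red hook inside: feel for where the hook sits along its strip, then press the crossbar down past the spring catch until it is fully home, and let go. Be gentle: the hook bends at about 25 N, so never load it harder than that; leave the other things on the bench where they are.

Things in the scene. Friction and masses are not known exactly. Their poses are not given: they have to be found in the camera images.
- mirror: Inspection mirror, 100 g, upright in the stand. Origin: its lowest point; z up, y across its wide side; a half turn about z looks the same. Round head 32 mm wide, 8 thick (x), z 0-32. Two round side rails, 6 mm thick, at y = -14 and +14 (34 over all, 22 free between), z 31-120. Bottom bar 6 mm thick, axis z = 31. Yoke 9 x 40 mm, z 116-124. Mirror bottom starts 10 mm above the bench.
- mirror_bar (a point): Middle of the mirror's crossbar, by which it hangs: round, 6 mm thick, along the mirror's y between the two side rails, 72 mm above the mirror's origin. Free window below it 35 mm high, above it 41 mm, both 22 mm wide.
- mirror_grip (a point): Middle of the mirror's green grip handle, a block 14 (x) x 20 (y) x 48 mm high, 148 mm above the mirror's origin; mirror axes.
- stand: Fixed wooden block 60 x 74 x 50 mm (x, y, z), origin at the centre of its underside, with a slot in its top 11.5 mm (x) by 38 mm (y), 40 mm deep, in which the mirror stands (mirror x, y, z along stand x, y, z; mirror bottom 10 mm above the bench). The mirror lifts straight out.
- cabinet: Fixed grey steel cabinet 100 x 230 x 131 mm high (x, y, z), origin at the centre of its underside on the bench; its -x side (solid back, carrying the strip inside) is turned roughly to the robot, its +x side is a clear pane. Inner floor 6 mm up. Open only through the hatch in its top.
- frame: The yellow hatch frame that is the cabinet's top, 6 mm thick; axes as the cabinet's, origin at its upper face above the cabinet's middle, 131 mm above the bench. The opening runs from x = -41 to +19 mm and from y = -90 to +90 mm in this frame. Nothing may touch it.
- strip: Aluminium strip, 120 mm long (y), fixed inside the cabinet on its back wall; cabinet's axes. Origin: middle of its front face, at cabinet x = -42, y = 0, z = 88 mm. Carries ONE red hook, 16 mm wide (y), clamped immovably anywhere from y = -32 to +32 mm; where is not measured: find it by touch or sight.
- hook_seat (a point): Where the crossbar's middle lies when fully home, were the hook at the strip's middle: strip x = 14, y = 0, z = 0 mm (crossbar along strip y, mirror upright). In strip x, z the hook is: flat arm, x 0 to 23.5, z -9 to -3; upturned lip at its end, x 17.5 to 23.5, rounded top at z = +16. The crossbar goes over the lip, then down behind it.
- hook_catch (a point): Nose of the hook's brass spring catch, were the hook at the strip's middle: strip x = 14, y = 0, z = +8 mm. Round, 10 mm wide (y), out of a housing 16 mm wide, x 0 to 6, z +2 to +15. The crossbar, pushed down with about 5 to 15 N between lip and catch, drives it back towards the strip (crossbar axis at z about +14 to +7), then it springs out above the crossbar.
- wrench: Loose wrench, 150 mm long, lying on the bench; bystander, leave alone. Origin on its underside.
- coupon: Loose steel T-shaped weld sample, 70 x 60 x 46 mm; bystander, leave alone. Origin at the centre of its underside.
- pipe_piece: Loose piece of dark pipe standing on end, 48 mm across, 50 mm high; bystander, leave alone. Origin at the centre of its underside.
- marker_can: Loose blue can, 60 mm across, 85 mm high; bystander, leave alone. Origin at the centre of its underside.
Things that resemble listed ones, but are neither listed nor needed, are in the scene too. Leave any orange or pink look-alike of the mirror alone.

How it is judged:
By the outcome, as a careful person would: the job done as asked, in the order asked, and still so for the second after the job is handed in, with the robot touching nothing.
It also fails if it takes over 69 s, if anything falls off the work surface, if the arm or the gripper's body presses on something with over 40 N, if the wrist force passes 120 N, or if a joint passes its speed limit or range.

### The arm

A 6-joint arm with a two-finger parallel gripper is mounted at the origin on the work surface. World frame = base frame: x ahead of the robot, y to its left, z up, the work surface at z = 0. Lengths are in m, angles in rad, forces in N, time in s.
With the tool pointing down it reaches from about 0.25 to 0.775 m from the base axis. Payload 4 kg.
Tool frame: the origin (TCP) lies midway between the tips of the shut fingers; the grasp point (between the pads) lies 19 mm behind it; z points along the fingers, y is the direction in which the jaws open and shut (so a half turn about z gives the same grasp; the last joint's range is limited). The gripper opens to 94 mm and grips with 3 to 60 N. Pads are 16 mm wide; open, the fingers measure 119 mm over their backs; the gripper's body (75 mm by 177 mm) begins 78 mm behind the grasp point.
Start: joints at [1.019, 0.087, 1.371, -0, 1.684, -0.103], TCP at [0.239, 0.496, 0.206] pointing down, gripper open.
Joint ranges: [-3.1, 3.1], [-0.76, 2.03], [0.27, 2.55], [-1.08, 4.22], [0.17, 2.65], [-2.57, 2.57]. Speed limits (rad/s): [2.79, 2.79, 3.14, 3.14, 3.14, 3.14].

### API

Orientations are given as [roll, pitch, yaw] about the fixed x, y, z axes, in that order (R = Rz(yaw) Ry(pitch) Rx(roll)).
In Python, from bench import robot gives the robot as it stands.
- The arm moves only by the tool drive_tool, never from a script. Its argument "series" is a list that holds one entry, the list of rows, each a list of 7 numbers: the turn, a rotation vector about the tool's x, y, z in rad, then the shift along the tool's x, y, z in cm, then the opening in per cent of the stroke, from 0 (shut) to 100 (fully open). In form: [[[rx, ry, rz, tx, ty, tz, fingers], ...]]. A call has 1 to 20 rows; each row is the pose to reach, as a shift and turn from the pose measured when the call began, along the tool's axes at that moment; what a row does not reach only later rows make up. A row lasts 1/10 s, in which the tool goes at most 50 mm and 8.59 degrees, less where a joint would pass 70% of its speed; a pose out of reach is approached as far as the arm can. A call with a gripper value outside its range is refused whole. The fingers move at their own pace and stop on an object; the grip force is fixed at half the most. Time passes only in rows, so rows that repeat a pose let the fingers close. It gives the time, the measured TCP pose, the force and the opening at its end, in the units of the state.
- robot.get_obs(): the state, without advancing time (a new reading comes with each control period).
- robot.snapshot(name): name is "scene" or "top" or "wrist"; returns a dict with "img" (400x640x3 uint8, blue, green, red), "depth" (400x640 float32, m along the optical axis (not along the pixel's ray), 0 where there is no reading), "vertical_fov" (degrees; the focal length in pixels is half the picture's height over the tangent of half this angle, whatever the lens; pixels are square), "cx", "cy" (the principal point, pixels), "rvec" (rotation vector, rad) and "tvec" (3), from world to camera coordinates, as OpenCV has them. Camera axes: x right, y down, z forward; pixel columns grow to the right and rows downward; lengths in m; the calibration is good to about 2 mm. A picture is of the moment at which its call begins.
- robot.close_job(): hands the job in, once; it reports no verdict.
The state is a dict: "time": time; "joint_positions": joint angles; "qvel": joint speeds; "joint_torque": joint torques, N m; "tool_pos": TCP position; "ee_rot": TCP orientation; "wrist_force": force on the tool from outside, world axes, zero at the start; "wrist_torque": the same for the moment, N m; "width": finger opening in m.
Only numpy, scipy, OpenCV 4.12 (cv2) and the standard library are available. Lean on these libraries where they do the work, as an engineer would, in place of code of your own. Each camera call takes 0.05 s, during which the arm holds its last target.

## Working session

There is one attempt and no reset: what is moved stays moved. The work goes in short steps, Python scripts to look and compute and a tool call to move; the robot and the scene stay as the last step left them, time stands still between calls to the robot, and variables do not carry over. Pictures are saved under pics/ and viewed, and the job is handed in when it is done.

Besides the shell and the picture viewer there is one more tool, called after ">>>" as name(argument=value, ...) on one line, values as JSON. drive_tool: Moves the arm, as the interface text tells. Its arguments: {"type":"object","properties":{"series":{"type":"array","items":{"type":"array","items":{"type":"array","items":{"type":"number"}}}}},"required":["series"]}

```bash
ls; mkdir -p pics; cat > h.py <<'E'
import numpy as np, cv2
from bench import robot
from scipy.spatial.transform import Rotation as Ro
def snap(n,f):
    s=robot.snapshot(n); cv2.imwrite(f'pics/{f}.png',s['img']); np.savez(f'pics/{f}.npz',**{k:v for k,v in s.items()}); return s
def load(f): return dict(np.load(f'pics/{f}.npz'))
def cam(s):
    f=200/np.tan(np.radians(float(s['vertical_fov']))/2)
    K=np.array([[f,0,s['cx']],[0,f,s['cy']],[0,0,1]],float)
    R=cv2.Rodrigues(np.array(s['rvec'],float))[0]; t=np.array(s['tvec'],float).ravel()
    return K,R,t
def ray(s,u,v):
    K,R,t=cam(s); d=R.T@np.linalg.inv(K)@np.array([u,v,1.]); return -R.T@t,d
def onz(s,u,v,z):
    c,d=ray(s,u,v); return c+d*(z-c[2])/d[2]
def pts(s):
    K,R,t=cam(s); D=s['depth']; v,u=np.mgrid[:400,:640]
    P=np.stack([(u-K[0,2])/K[0,0]*D,(v-K[1,2])/K[1,1]*D,D],-1)
    return (P-t)@R
def proj(s,p):
    K,R,t=cam(s); q=K@(R@np.array(p)+t); return q[:2]/q[2]
E
python3 - <<'E'
from h import *
for n in ['scene','top','wrist']:
    s=snap(n,n+'0'); K,R,t=cam(s); print(n,K[0,0],-R.T@t,R[2], {k:np.shape(v) for k,v in s.items()})
print(robot.get_obs())
E
```

```text
pics
scene 411.3255299380797 [1.2265369  0.18786927 0.77226802] [-0.67102793 -0.2288553  -0.70522816] {'img': (400, 640, 3), 'depth': (400, 640), 'vertical_fov': (), 'cx': (), 'cy': (), 'rvec': (3,), 'tvec': (3,)}
top 452.8572821203574 [ 0.39831352 -0.03825514  1.07158412] [ 0.19071032  0.00620727 -0.98162673] {'img': (400, 640, 3), 'depth': (400, 640), 'vertical_fov': (), 'cx': (), 'cy': (), 'rvec': (3,), 'tvec': (3,)}
wrist 333.0448268084265 [0.16937622 0.52805856 0.38530376] [ 0.23733112 -0.11597966 -0.96448051] {'img': (400, 640, 3), 'depth': (400, 640), 'vertical_fov': (), 'cx': (), 'cy': (), 'rvec': (3,), 'tvec': (3,)}
{'time': 0.15, 'joint_positions': array([ 1.01892574e+00,  8.78056754e-02,  1.37188825e+00, -2.66277916e-05,
        1.68359867e+00, -1.03149936e-01]), 'qvel': array([-0.00073857, -0.00198686, -0.00571769, -0.00070389, -0.00080285,
        0.00092912]), 'joint_torque': array([ 1.69817860e-03, -3.40639400e+01, -3.02795434e+01,  7.19374954e-02,
        3.04407638e-02, -1.42459285e-04]), 'tool_pos': array([0.23841471, 0.4951765 , 0.20457144]), 'ee_rot': array([-3.13989902e+00, -1.48715042e-04,  2.69286891e+00]), 'wrist_force': array([-0.01850881,  0.43209637,  0.48428131]), 'wrist_torque': array([-0.03521426, -0.03044035, -0.00090702]), 'width': 0.09406753545964146}
```

View pics/scene0.png

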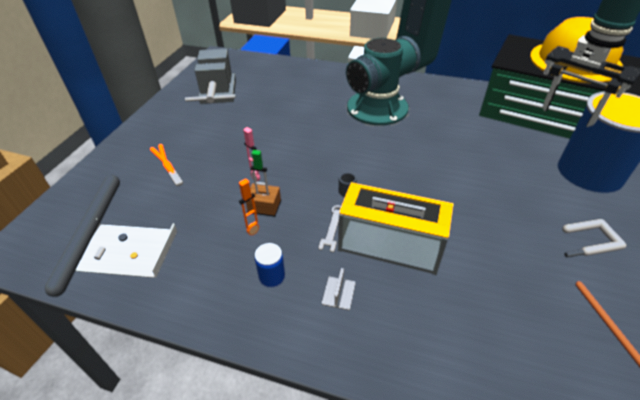

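View pics/top0.png

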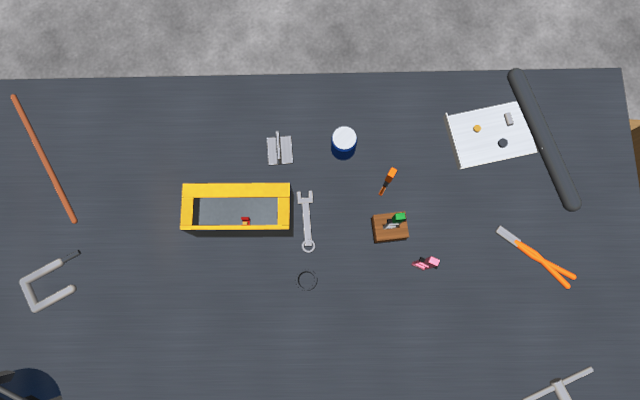

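View pics/wrist0.png

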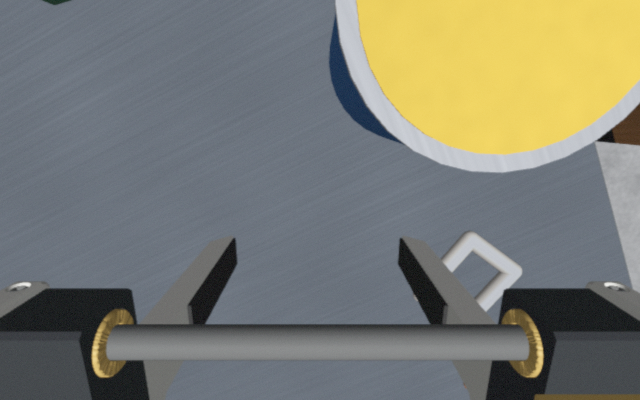

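In the top view the candidates are the orange one at (390,180), the green one in the wooden stand at (395,220) and the pink one at (427,263). The green grip in the wooden stand fits the description, so I'll confirm it in a crop.

```bash
python3 - <<'E'
from h import *
t=load('top0');s=load('scene0')
a=cv2.resize(t['img'][150:280,340:460],None,fx=4,fy=4,interpolation=cv2.INTER_CUBIC)[:520,:400]
b=cv2.resize(s['img'][115:245,225:325],None,fx=4,fy=4,interpolation=cv2.INTER_CUBIC)[:520,:400]
cv2.imwrite('pics/c1.png',np.hstack([a,b]))
a=cv2.resize(t['img'][170:250,170:300],None,fx=6,fy=6,interpolation=cv2.INTER_CUBIC)
cv2.imwrite('pics/c2.png',a)
a=cv2.resize(s['img'][175:280,330:460],None,fx=5,fy=5,interpolation=cv2.INTER_CUBIC)
cv2.imwrite('pics/c3.png',a)
E
```

```text
(no output)
```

View pics/c1.png

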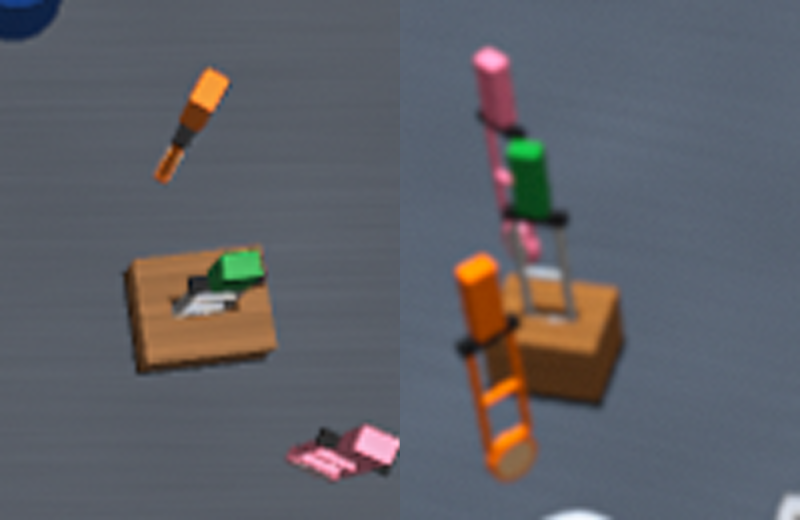

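View pics/c2.png

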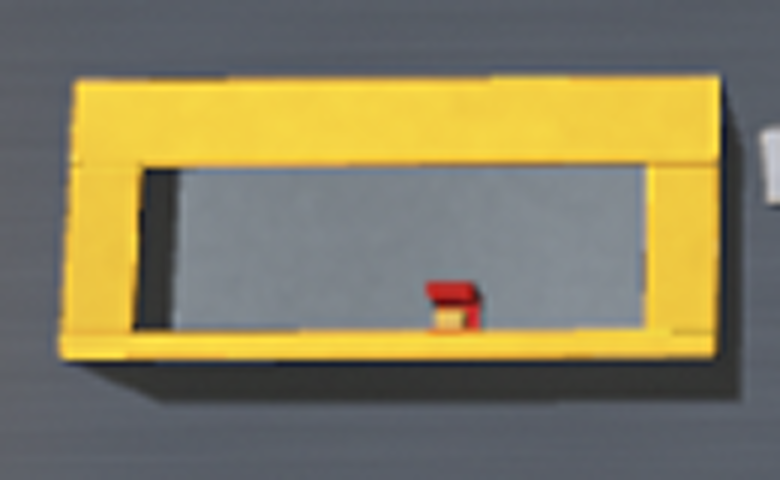

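View pics/c3.png

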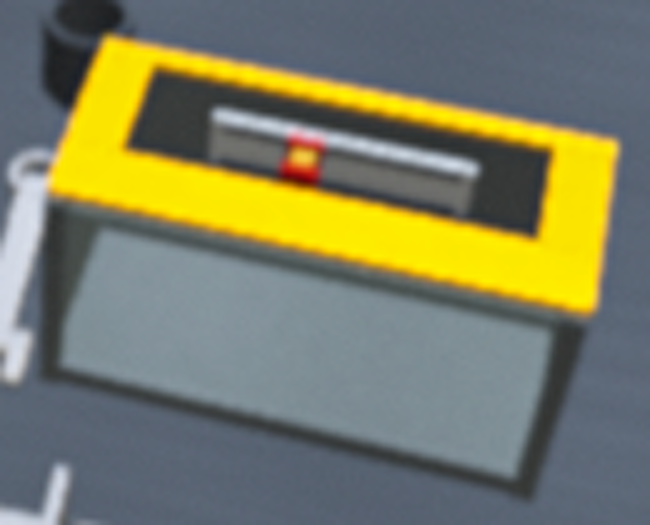

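The crop confirms it: the green-gripped mirror is in the wooden stand, crop (240,268) left. The red hook with its brass catch is visible through the hatch at crop c2 (455,300). Next I'll measure.

```bash
cat >> h.py <<'E'
def mask(s,lo,hi,box):
    h=cv2.cvtColor(s['img'],cv2.COLOR_BGR2HSV); m=cv2.inRange(h,lo,hi); k=np.zeros_like(m); u0,v0,u1,v1=box; k[v0:v1,u0:u1]=255
    return m&k
def rectz(s,m,z,tag):
    c=max(cv2.findContours(m,cv2.RETR_EXTERNAL,cv2.CHAIN_APPROX_NONE)[0],key=cv2.contourArea)
    P=np.array([onz(s,*p[0],z)[:2] for p in c])
    r=cv2.minAreaRect((P*1000).astype(np.float32)); print(tag,np.round(r[0],1),np.round(r[1],1),round(r[2],2)); return r
E
python3 - <<'E'
from h import *
t=load('top0');s=load('scene0')
for n,S,fb,sb,gb in [('top',t,(170,170,300,250),(365,205,415,250),(385,205,410,230)),('scene',s,(330,175,460,280),(245,180,285,220),(248,145,266,175))]:
    rectz(S,mask(S,(18,120,120),(35,255,255),fb),.131,n+' frame')
    m=mask(S,(5,80,60),(16,255,255),sb); rectz(S,m,.05,n+' stand')
    g=mask(S,(45,100,40),(80,255,255),gb); rectz(S,g,.182,n+' grip')
    h=cv2.cvtColor(S['img'],cv2.COLOR_BGR2HSV)[...,2]; print(np.percentile(h[g>0],[5,50,95]))
    P=pts(S); print('depth grip',P[g>0].max(0), np.median(P[g>0],0), 'stand z',np.percentile(P[m>0][:,2],[5,50,95]))
    f=mask(S,(18,120,120),(35,255,255),fb); print('frame z',np.percentile(P[f>0][:,2],[5,50,95]))
    r=mask(S,(0,120,60),(6,255,255),fb)|mask(S,(174,120,60),(180,255,255),fb); vv,uu=np.nonzero(r); print('hook px',uu.min(),uu.max(),vv.min(),vv.max(),len(uu)); print(np.round(P[r>0][:,:3].mean(0),4),np.round(P[r>0].min(0),4),np.round(P[r>0].max(0),4))
E
```

```text
top frame [585.2 148.6] [230.7  99.5] 89.03
top stand [ 547.1 -189.2] [64.1 78.4] 5.92
top grip [ 545.6 -187.8] [26.  18.1] 89.03
[ 52.4 156.  197.6]
depth grip [ 0.57792175 -0.03825514  1.07158412] [ 0.54631368 -0.18864198  0.1812013 ] stand z [0.02528793 0.05046795 0.05394957]
frame z [0.12780608 0.13148414 0.13424655]
hook px 241 249 217 224 40
[0.5612 0.1306 0.0977] [0.5528 0.1243 0.0812] [0.5658 0.1406 0.1077]
scene frame [587.2 152.4] [233.  107.1] 88.82
scene stand [ 565.7 -179. ] [144.3  87.4] 24.63
scene grip [ 573.1 -174.4] [76.8 21.2] 28.92
[ 54.8  71.  195.2]
depth grip [ 0.55809733 -0.17647063  0.18515876] [ 0.55422387 -0.18455552  0.16171816] stand z [0.01003887 0.04970625 0.14669195]
frame z [0.06677279 0.13118897 0.13334596]
hook px 386 394 203 211 34
[0.5578 0.1378 0.0988] [0.5429 0.129  0.0765] [0.568  0.1449 0.1067]
```

```bash
cat >> h.py <<'E'
def plan(pos,yaw_deg,tilt=None):
    o=robot.get_obs(); R0=Ro.from_euler('xyz',o['ee_rot']); R1=Ro.from_euler('xyz',[np.pi,0,np.radians(yaw_deg)])
    rv=(R0.inv()*R1).as_rotvec(); d=R0.inv().apply(np.array(pos)-o['tool_pos'])*100
    print('now',np.round(o['tool_pos'],4),np.round(np.degrees(o['ee_rot']),2),'F',np.round(o['wrist_force'],2),'w',round(o['width'],4),'t',o['time'])
    print('rot',np.round(rv,4),'shift cm',np.round(d,2),'world step x,y,z in tool:',np.round(R0.inv().as_matrix()[:, :2].T,3).tolist())
E
python3 - <<'E'
from h import *
t=load('top0'); P=pts(t)
for n,lo,hi,b in [('orange',(8,150,100),(17,255,255),(370,160,402,202)),('pink',(165,60,80),(178,255,255),(405,250,445,275))]:
    m=mask(t,lo,hi,b); print(n,np.round(P[m>0].min(0),3),np.round(P[m>0].max(0),3))
plan((.54,-.19,.36),96)
E
```

```text
orange [ 0.398 -0.203 -0.002] [ 0.696 -0.038  1.072]
pink [ 0.398 -0.306 -0.002] [ 0.483 -0.038  1.072]
now [0.2384 0.4952 0.2046] [-1.7990e+02 -1.0000e-02  1.5429e+02] F [-0.02  0.43  0.48] w 0.0941 t 0.15
rot [-1.6000e-03  7.0000e-04  1.0174e+00] shift cm [-56.89 -48.68 -15.47] world step x,y,z in tool: [[-0.901, 0.434, -0.001], [0.434, 0.901, -0.001]]
```

>>> drive_tool(series=[[[0,0,0,0,0,-5,60],[0,0,0,0,0,-10,60],[0,0,0.1,0,0,-15.5,60],[0,0,0.2,-4,-3.3,-15.5,60],[0,0,0.3,-8,-6.7,-15.5,60],[0,0,0.4,-12,-10,-15.5,60],[0,0,0.5,-16,-13.5,-15.5,60],[0,0,0.6,-20,-17,-15.5,60],[0,0,0.7,-24,-20.3,-15.5,60],[0,0,0.8,-28,-23.7,-15.5,60],[0,0,0.9,-32,-27.2,-15.5,60],[0,0,1.017,-36,-30.6,-15.5,60],[0,0,1.017,-40,-34,-15.5,60],[0,0,1.017,-44,-37.5,-15.5,60],[0,0,1.017,-48,-41,-15.5,60],[0,0,1.017,-52,-44.4,-15.5,60],[0,0,1.017,-56,-47.9,-15.5,60],[0,0,1.017,-56.9,-48.7,-15.5,60],[0,0,1.017,-56.9,-48.7,-15.5,60],[0,0,1.017,-56.9,-48.7,-15.5,60]]])

```text
time: 2.15
tool_pos: [0.5399, -0.1911, 0.3585]
ee_rot: [-3.138, -0.001, 1.674]
wrist_force: [0.6, 0.4, 0.4]
width: 0.0563
```

```bash
python3 - <<'E'
from h import *
w=snap('wrist','wrist1'); plan((.54,-.19,.36),96)
E
```

```text
now [ 0.5397 -0.19    0.3598] [-1.7988e+02  1.0000e-02  9.6000e+01] F [ 0.39 -0.1  -0.04] w 0.0564 t 2.2
rot [-0.0021  0.0002  0.0001] shift cm [ 0.    0.03 -0.02] world step x,y,z in tool: [[-0.105, 0.995, -0.002], [0.995, 0.105, -0.0]]
```

View pics/wrist1.png

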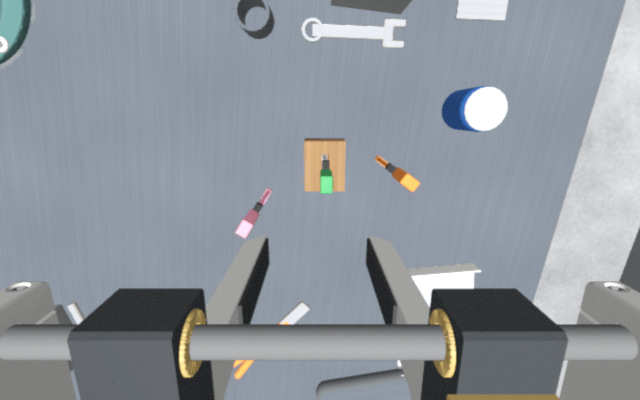

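The wrist view shows the stand at (325,165) and the green grip top at (326,184), nearly axis-aligned. The orange one at (405,180) and the pink one at (245,225) are both clear of the jaws.

```bash
python3 - <<'E'
from h import *
S=load('wrist1')
img=S['img']; cv2.imwrite('pics/c4.png',cv2.resize(img[130:240,230:430],None,fx=4,fy=4,interpolation=cv2.INTER_CUBIC))
P=pts(S)
m=mask(S,(5,80,60),(18,255,255),(300,135,350,200)); m2=cv2.morphologyEx(m,cv2.MORPH_CLOSE,np.ones((15,15)))
rectz(S,m2,.05,'stand')
g=mask(S,(45,100,40),(80,255,255),(310,150,340,200))
v=cv2.cvtColor(img,cv2.COLOR_BGR2HSV)[...,2]; print(np.percentile(v[g>0],[5,25,50,75,95]))
top=((g>0)&(np.abs(P[...,2]-.182)<.008)).astype(np.uint8)*255; rectz(S,g,.182,'g all'); rectz(S,top,.182,'g top')
b=((g>0)&(v>150)).astype(np.uint8)*255; rectz(S,b,.182,'g bright')
for n,lo,hi,bx in [('orange',(8,150,100),(17,255,255),(370,150,425,195)),('pink',(150,40,80),(179,255,255),(230,185,275,240))]:
    q=P[(mask(S,lo,hi,bx)>0)]; q=q[(q[:,2]>0)&(q[:,2]<.3)]; print(n,np.round(q.min(0),3),np.round(q.max(0),3))
E
```

```text
stand [ 549.3 -186.9] [58.1 75.5] 5.9
[121.   195.25 235.   242.   244.  ]
g all [ 548.5 -185.5] [11.  25.6] 6.06
g top [ 548.7 -187.7] [11.  21.2] 6.06
g bright [ 548.8 -188.8] [11. 19.] 6.06
orange [ 0.627 -0.179  0.022] [ 0.637 -0.168  0.173]
pink [ 0.411 -0.333  0.   ] [ 0.471 -0.234  0.175]
```

View pics/c4.png

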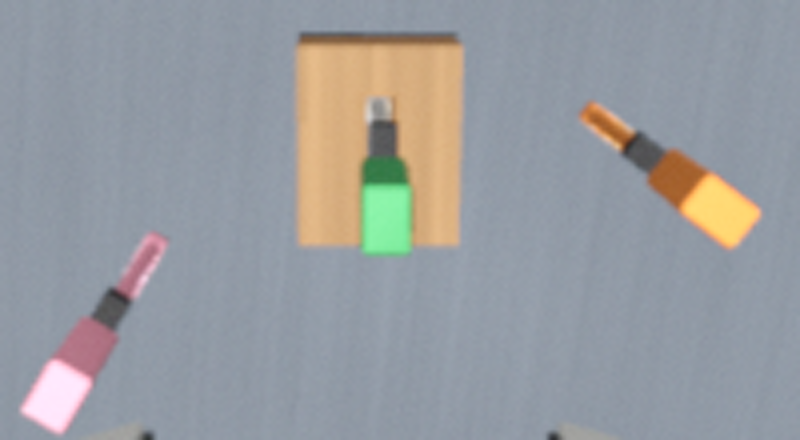

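```bash
python3 - <<'E'
from h import *
plan((.549,-.1877,.145),96)
E
```

```text
now [ 0.5397 -0.19    0.3598] [-1.7988e+02  1.0000e-02  9.6000e+01] F [ 0.39 -0.1  -0.04] w 0.0564 t 2.2
rot [-0.0021  0.0002  0.0001] shift cm [ 0.14  0.99 21.48] world step x,y,z in tool: [[-0.105, 0.995, -0.002], [0.995, 0.105, -0.0]]
```

>>> drive_tool(series=[[[-0.002,0,0,0.14,0.99,2,60],[-0.002,0,0,0.14,0.99,6,60],[-0.002,0,0,0.14,0.99,10,60],[-0.002,0,0,0.14,0.99,13,60],[-0.002,0,0,0.14,0.99,16,60],[-0.002,0,0,0.14,0.99,18,60],[-0.002,0,0,0.14,0.99,20,60],[-0.002,0,0,0.14,0.99,21.5,60],[-0.002,0,0,0.14,0.99,21.5,60],[-0.002,0,0,0.14,0.99,21.5,60]]])

```text
time: 3.2
tool_pos: [0.5492, -0.187, 0.1458]
ee_rot: [3.141, 0.001, 1.677]
wrist_force: [-0.1, 0.6, 0.1]
width: 0.056
```

```bash
python3 - <<'E'
from h import *
w=snap('wrist','wrist2'); plan((.549,-.1877,.145),96)
E
```

```text
now [ 0.5497 -0.1874  0.1464] [1.7988e+02 8.0000e-02 9.6050e+01] F [-1.1  -0.29  1.03] w 0.0563 t 3.25
rot [0.0022 0.0014 0.0008] shift cm [-0.02 -0.07  0.14] world step x,y,z in tool: [[-0.105, 0.994, 0.002], [0.994, 0.105, -0.001]]
```

View pics/wrist2.png

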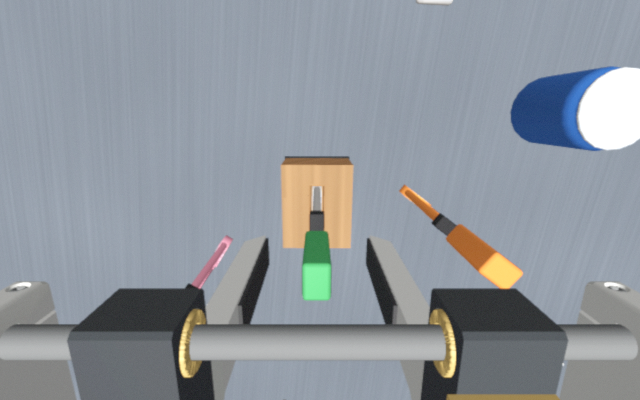

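The grip at (317,265) is centred between the fingers (268 and 366), so I'll close.

>>> drive_tool(series=[[[0,0,0,0,0,0,30],[0,0,0,0,0,0,10],[0,0,0,0,0,0,5],[0,0,0,0,0,0,5],[0,0,0,0,0,0,5],[0,0,0,0,0,0,5],[0,0,0,0,0,0,5],[0,0,0,0,0,0,5]]])

```text
time: 4.05
tool_pos: [0.5496, -0.1875, 0.1464]
ee_rot: [3.14, 0.001, 1.676]
wrist_force: [-0.8, 0.0, 0.3]
width: 0.0139
```

```bash
python3 - <<'E'
from h import *
plan((.549,-.1877,.335),96)
E
```

```text
now [ 0.5496 -0.1875  0.1464] [1.7988e+02 8.0000e-02 9.6040e+01] F [-0.83  0.01  0.26] w 0.0139 t 4.05
rot [0.002  0.0014 0.0008] shift cm [ -0.04  -0.02 -18.86] world step x,y,z in tool: [[-0.105, 0.994, 0.002], [0.994, 0.105, -0.001]]
```

>>> drive_tool(series=[[[0,0,0,0,0,-0.5,5],[0,0,0,0,0,-1.5,5],[0,0,0,0,0,-3,5],[0,0,0,0,0,-5,5],[0,0,0,0,0,-7,5],[0,0,0,0,0,-10,5],[0,0,0,0,0,-13,5],[0,0,0,0,0,-16,5],[0,0,0,0,0,-18,5],[0,0,0,0,0,-19,5],[0,0,0,0,0,-19,5],[0,0,0,0,0,-19,5]]])

```text
time: 5.25
tool_pos: [0.549, -0.1872, 0.3357]
ee_rot: [3.141, 0.001, 1.676]
wrist_force: [0.2, 0.3, -1.7]
width: 0.0141
```

```bash
python3 - <<'E'
from h import *
w=snap('scene','scene2'); plan((.60,.05,.335),88.9)
cv2.imwrite('pics/c5.png',cv2.resize(w['img'][20:280,200:460],None,fx=2.2,fy=2.2))
E
```

```text
now [ 0.5489 -0.1871  0.3349] [-1.7999e+02  1.0000e-02  9.6040e+01] F [-0.23 -0.58 -0.64] w 0.0137 t 5.3
rot [-2.000e-04  1.000e-04  1.247e-01] shift cm [ 2.304e+01  7.580e+00 -2.000e-02] world step x,y,z in tool: [[-0.105, 0.994, -0.0], [0.994, 0.105, -0.0]]
```

View pics/c5.png

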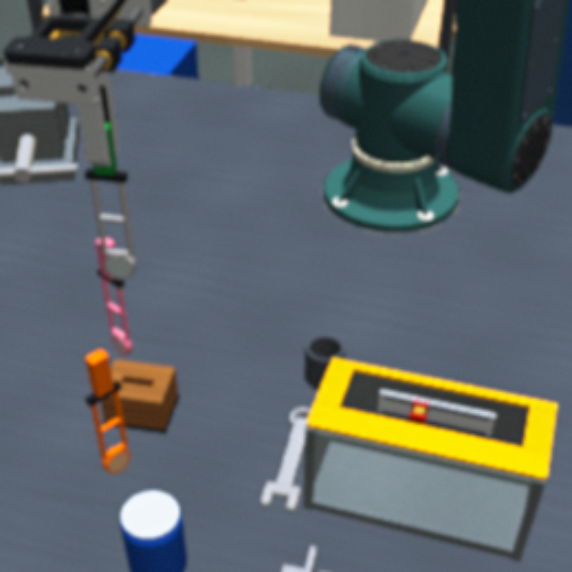

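The mirror is held upright. Next I'll move beside the cabinet and measure the frame and hook with the wrist camera.

```bash
python3 - <<'E'
from h import *
plan((.575,.05,.335),89)
E
```

```text
now [ 0.5489 -0.1871  0.3349] [-1.7999e+02  1.0000e-02  9.6040e+01] F [-0.23 -0.58 -0.64] w 0.0137 t 5.3
rot [-2.000e-04  1.000e-04  1.229e-01] shift cm [ 2.33e+01  5.09e+00 -1.00e-02] world step x,y,z in tool: [[-0.105, 0.994, -0.0], [0.994, 0.105, -0.0]]
```

>>> drive_tool(series=[[[0,0,0.02,1,0.2,0,5],[0,0,0.04,3,0.6,0,5],[0,0,0.06,6,1.3,0,5],[0,0,0.08,9,2,0,5],[0,0,0.1,12,2.6,0,5],[0,0,0.12,15,3.3,0,5],[0,0,0.123,18,4,0,5],[0,0,0.123,20.5,4.5,0,5],[0,0,0.123,22.5,4.9,0,5],[0,0,0.123,23.3,5.1,0,5],[0,0,0.123,23.3,5.1,0,5],[0,0,0.123,23.3,5.1,0,5],[0,0,0.123,23.3,5.1,0,5]]])

```text
time: 6.6
tool_pos: [0.575, 0.0489, 0.3345]
ee_rot: [-3.141, 0.001, 1.552]
wrist_force: [-0.2, -0.9, -1.4]
width: 0.0138
```

```bash
python3 - <<'E'
from h import *
w=snap('wrist','wrist3'); plan((.575,.05,.335),89)
E
```

```text
now [0.575  0.0489 0.3347] [-1.7998e+02  3.0000e-02  8.8900e+01] F [ 0.18 -0.55 -1.6 ] w 0.0136 t 6.65
rot [-0.0004  0.0005 -0.0017] shift cm [ 0.11 -0.01 -0.03] world step x,y,z in tool: [[0.019, 1.0, -0.0], [1.0, -0.019, -0.0]]
```

View pics/wrist3.png

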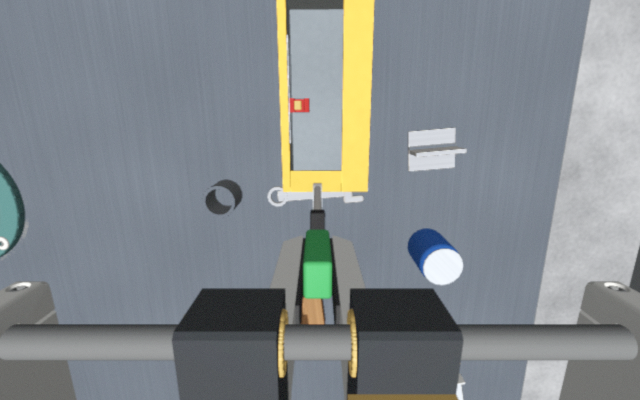

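The wrist view shows the frame spanning columns 280-372, its near (-y) edge at row 191, the opening, and the red hook at (300,105). I'll fit edges next.

```bash
cat > m.py <<'E'
from h import *
import sys
S=load(sys.argv[1])
# edges at z=.131: subpixel via row scans on yellowness
hsv=cv2.cvtColor(S['img'],cv2.COLOR_BGR2HSV); Y=cv2.GaussianBlur(((hsv[...,0]>18)&(hsv[...,0]<36)&(hsv[...,1]>110)&(hsv[...,2]>100)).astype(np.float32),(3,3),0)
def cross(line):
    return [i+(0.5-line[i])/(line[i+1]-line[i]) for i in range(len(line)-1) if (line[i]-.5)*(line[i+1]-.5)<0]
o=[[],[],[],[]]
for v in range(15,165,3):
    c=[x for x in cross(Y[v,255:400])]
    if len(c)==4:
        for k in range(4): o[k].append(onz(S,255+c[k],v,.131)[:2])
L=[np.array(a)*1000 for a in o]
for n,a,off in zip(['outL -50','inL -41','inR 19','outR 50'],L,[-50,-41,19,50]):
    p=np.polyfit(a[:,1],a[:,0],1); r=a[:,0]-np.polyval(p,a[:,1]); print(n,'n',len(a),'slope deg',round(np.degrees(np.arctan(p[0])),2),'x at y=150',round(np.polyval(p,150),2),'-> x0',round(np.polyval(p,150)-off,2),'rms',r.std().round(2))
e=[[],[]]
for u in range(296,360,3):
    c=cross(Y[150:200,u])
    if len(c)==2: [e[k].append(onz(S,u,150+c[k],.131)[:2]) for k in range(2)]
for n,a,off in zip(['in -90','out -115'],e,[-90,-115]):
    a=np.array(a)*1000
    if len(a): print(n,len(a),'y',np.median(a[:,1]).round(2),'-> y0',np.median(a[:,1]).round(2)-off,'slope',np.degrees(np.polyfit(a[:,0],a[:,1],1)[0]).round(2))
    else: print(n,'none')
r=((hsv[...,0]<7)|(hsv[...,0]>172))&(hsv[...,1]>130)&(hsv[...,2]>60); r[:60]=0;r[170:]=0;r[:,:285]=0;r[:,345:]=0
vv,uu=np.nonzero(r); print('hook px',uu.min(),uu.max(),vv.min(),vv.max())
R=cv2.GaussianBlur(r.astype(np.float32),(3,3),0)
for u in range(uu.min(),uu.max()+1):
    c=[i for i in cross(R[:,u])]
    if len(c)>=2: print(u,np.round([c[0],c[-1]],2), [np.round(onz(S,u,x,.104)[:2]*1000,1).tolist() for x in (c[0],c[-1])])
cv2.imwrite('pics/c6.png',cv2.resize(S['img'][70:200,260:380],None,fx=4.5,fy=4.5,interpolation=cv2.INTER_CUBIC))
E
python3 m.py wrist3
```

```text
outL -50 n 45 slope deg 0.7 x at y=150 535.4 -> x0 585.4 rms 0.29
inL -41 n 45 slope deg 0.75 x at y=150 544.34 -> x0 585.34 rms 0.8
inR 19 n 45 slope deg 0.82 x at y=150 604.64 -> x0 585.64 rms 0.3
outR 50 n 45 slope deg 0.76 x at y=150 635.47 -> x0 585.47 rms 0.28
in -90 16 y 61.07 -> y0 151.07 slope -0.65
out -115 16 y 36.87 -> y0 151.87 slope -0.43
hook px 290 308 98 111
290 [ 98.6 110.4] [[544.9, 142.6], [544.3, 129.2]]
292 [ 98.29 111.5 ] [[547.2, 142.9], [546.6, 127.9]]
293 [ 98.5 111.5] [[548.4, 142.6], [547.8, 127.9]]
294 [ 98.83 111.43] [[549.6, 142.2], [549.0, 127.9]]
296 [109.71 111.43] [[551.5, 129.8], [551.4, 127.9]]
297 [109.5 111.5] [[552.7, 130.1], [552.6, 127.8]]
298 [109.5 111.5] [[553.9, 130.0], [553.8, 127.8]]
299 [109.5 111.5] [[555.1, 130.0], [555.0, 127.7]]
300 [109.5 111.5] [[556.2, 130.0], [556.2, 127.7]]
301 [ 99.8 111.5] [[557.8, 141.0], [557.4, 127.7]]
302 [ 99.33 111.5 ] [[559.0, 141.5], [558.5, 127.7]]
303 [ 98.71 111.5 ] [[560.2, 142.1], [559.7, 127.6]]
304 [ 98.5 111.5] [[561.4, 142.4], [560.9, 127.6]]
305 [ 98.5 111.5] [[562.5, 142.3], [562.1, 127.6]]
306 [ 98.5 111.5] [[563.7, 142.3], [563.3, 127.6]]
307 [ 98.5 111.5] [[564.9, 142.3], [564.5, 127.5]]
308 [ 98.83 111.17] [[566.1, 141.9], [565.7, 127.9]]
```

```bash
sleep 1
```

```text
(no output)
```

View pics/c6.png

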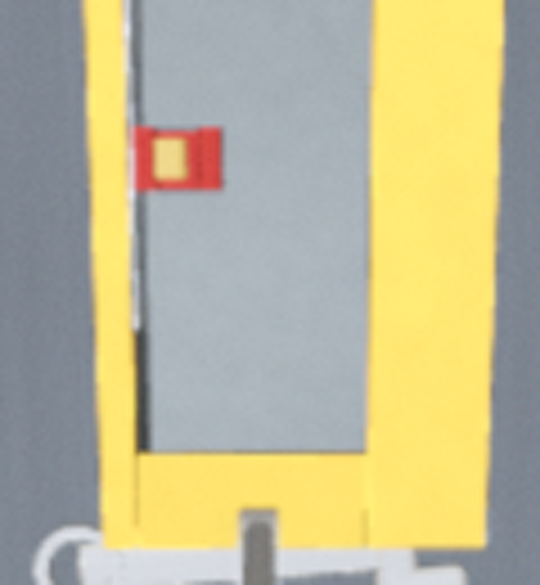

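Cabinet yaw is -0.76°, its origin is about (585.4, 150.8), and the hook centre is at y≈135 mm, so strip y≈-16. I'll move over the hatch in front of the hook.

```bash
python3 - <<'E'
from h import *
plan((.583,.136,.335),89.24)
E
```

```text
now [0.575  0.0489 0.3347] [-1.7998e+02  3.0000e-02  8.8900e+01] F [ 0.18 -0.55 -1.6 ] w 0.0136 t 6.65
rot [-0.0004  0.0005 -0.0059] shift cm [ 8.73  0.63 -0.03] world step x,y,z in tool: [[0.019, 1.0, -0.0], [1.0, -0.019, -0.0]]
```

>>> drive_tool(series=[[[0,0,-0.006,0.5,0,0,5],[0,0,-0.006,2,0.1,0,5],[0,0,-0.006,4,0.3,0,5],[0,0,-0.006,6,0.4,0,5],[0,0,-0.006,7.5,0.6,0,5],[0,0,-0.006,8.4,0.63,0,5],[0,0,-0.006,8.7,0.63,0,5],[0,0,-0.006,8.7,0.63,0,5],[0,0,-0.006,8.7,0.63,0,5],[0,0,-0.006,8.7,0.63,0,5],[0,0,-0.006,8.7,0.63,0,5]]])

```text
time: 7.75
tool_pos: [0.583, 0.1351, 0.3348]
ee_rot: [-3.141, 0.001, 1.557]
wrist_force: [-0.1, -0.4, -1.5]
width: 0.0135
```

```bash
python3 - <<'E'
from h import *
for i in range(3):
    w=snap('top','top4'); plan((.583,.136,.174),89.24)
a=cv2.resize(w['img'][150:260,160:310],None,fx=5,fy=5,interpolation=cv2.INTER_CUBIC); cv2.imwrite('pics/c7.png',a)
w=snap('scene','scene4'); cv2.imwrite('pics/c8.png',cv2.resize(w['img'][100:280,310:470],None,fx=3.3,fy=3.3,interpolation=cv2.INTER_CUBIC))
E
```

```text
now [0.583  0.1352 0.3348] [-1.7998e+02  3.0000e-02  8.9200e+01] F [-0.59  0.21 -1.14] w 0.0141 t 7.8
rot [-0.0003  0.0005 -0.0007] shift cm [ 0.09  0.   16.08] world step x,y,z in tool: [[0.014, 1.0, -0.0], [1.0, -0.014, -0.001]]
now [0.583  0.1353 0.3348] [-1.7998e+02  3.0000e-02  8.9210e+01] F [ 0.06 -0.05 -0.69] w 0.0137 t 7.85
rot [-0.0004  0.0005 -0.0006] shift cm [ 0.08  0.   16.08] world step x,y,z in tool: [[0.014, 1.0, -0.0], [1.0, -0.014, -0.0]]
now [0.583  0.1354 0.3348] [-1.7998e+02  2.0000e-02  8.9220e+01] F [-1.4   0.35 -1.63] w 0.0142 t 7.9
rot [-0.0004  0.0004 -0.0004] shift cm [7.000e-02 1.000e-02 1.608e+01] world step x,y,z in tool: [[0.014, 1.0, -0.0], [1.0, -0.014, -0.0]]
```

View pics/c7.png

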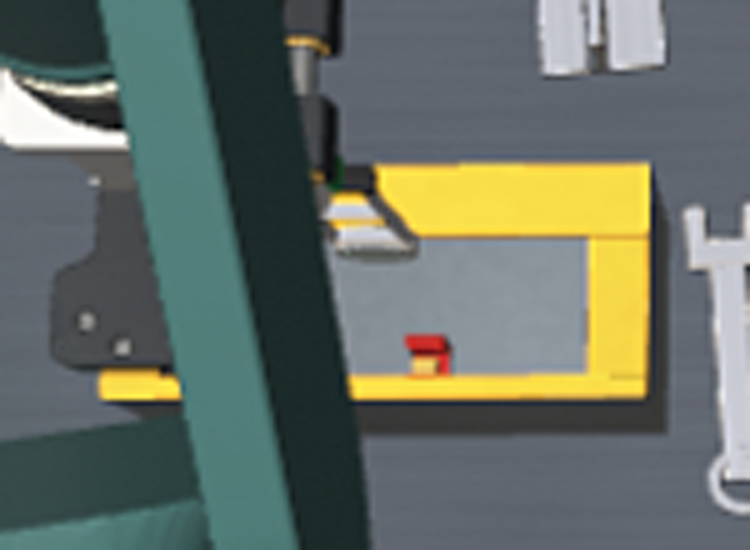

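View pics/c8.png

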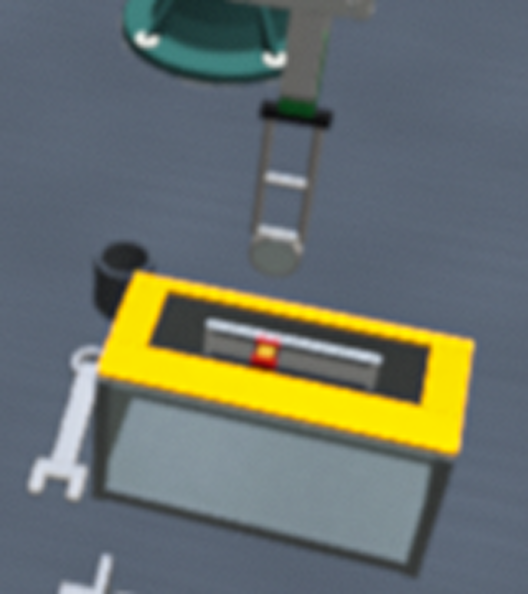

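The mirror hangs over the opening just in front of the hook, with the head at crop (275,255) and the hook at (265,350). I'll lower it through the hatch.

>>> drive_tool(series=[[[0,0,0,0.04,0,1,5],[0,0,0,0.04,0,3,5],[0,0,0,0.04,0,5,5],[0,0,0,0.04,0,7,5],[0,0,0,0.04,0,9,5],[0,0,0,0.04,0,10.5,5],[0,0,0,0.04,0,12,5],[0,0,0,0.04,0,13.5,5],[0,0,0,0.04,0,14.7,5],[0,0,0,0.04,0,15.5,5],[0,0,0,0.04,0,16,5],[0,0,0,0.04,0,16,5],[0,0,0,0.04,0,16,5],[0,0,0,0.04,0,16,5],[0,0,0,0.04,0,16,5]]])

```text
time: 9.45
tool_pos: [0.5833, 0.1359, 0.1756]
ee_rot: [3.141, 0.0, 1.557]
wrist_force: [0.9, -0.1, -0.4]
width: 0.0139
```

```bash
python3 - <<'E'
from h import *
w=snap('scene','scene5'); cv2.imwrite('pics/c9.png',cv2.resize(w['img'][170:280,330:460],None,fx=5,fy=5,interpolation=cv2.INTER_CUBIC))
w=snap('wrist','wrist5'); plan((.5575,.136,.174),89.24)
E
```

```text
now [0.5832 0.1358 0.1753] [1.7997e+02 2.0000e-02 8.9220e+01] F [ 0.7   0.19 -1.25] w 0.0136 t 9.55
rot [ 0.0005  0.0004 -0.0003] shift cm [-0.02 -2.57  0.12] world step x,y,z in tool: [[0.014, 1.0, 0.001], [1.0, -0.014, -0.0]]
```

View pics/c9.png

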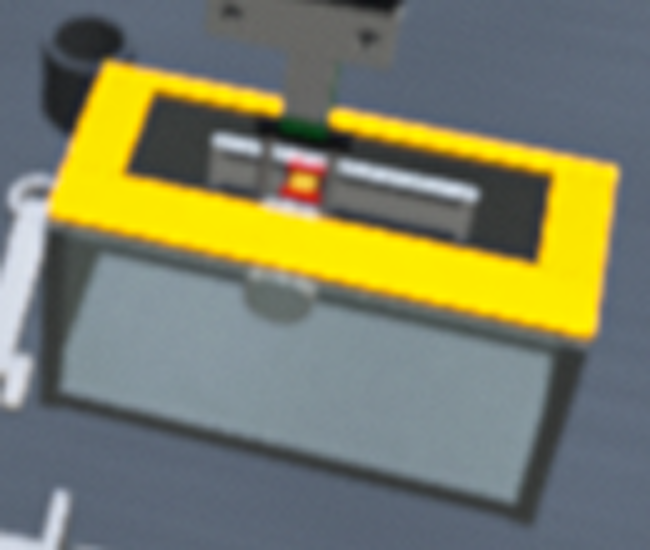

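View pics/wrist5.png

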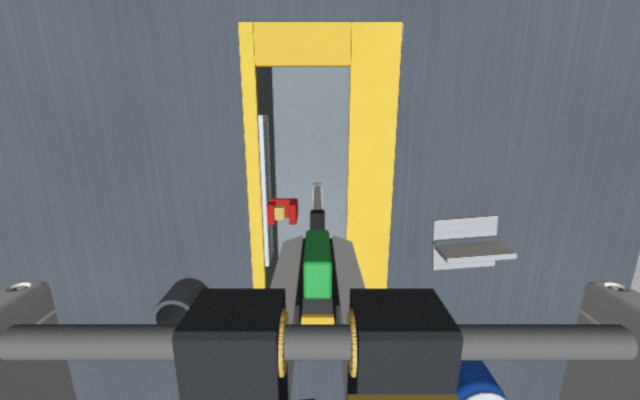

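The mirror is inside the hatch with the hook at (283,210) to the -x side, nothing touching. I'll remeasure the hook and frame from this nearer view.

```bash
python3 - <<'E'
from h import *
S=load('wrist5'); hsv=cv2.cvtColor(S['img'],cv2.COLOR_BGR2HSV)
r=((hsv[...,0]<7)|(hsv[...,0]>172))&(hsv[...,1]>130)&(hsv[...,2]>60)
b=np.zeros_like(r); b[185:240,262:305]=1; r&=b
vv,uu=np.nonzero(r); print('px',uu.min(),uu.max(),vv.min(),vv.max())
for u in range(uu.min(),uu.max()+1,2):
    c=vv[uu==u]; print(u,c.min(),c.max(),[np.round(onz(S,u,x,.104)[:2]*1000,1).tolist() for x in (c.min()-.5,c.max()+.5)])
Y=((hsv[...,0]>18)&(hsv[...,0]<36)&(hsv[...,1]>110)&(hsv[...,2]>100))
for v in (100,140,180): 
    e=np.nonzero(np.diff(Y[v,220:420].astype(int)))[0]+220.5; print(v,e,[np.round(onz(S,x,v,.131)[:2]*1000,1).tolist() for x in e])
for u in (290,310,330):
    e=np.nonzero(np.diff(Y[:90,u].astype(int)))[0]+.5; print(u,e,[np.round(onz(S,u,x,.131)[:2]*1000,1).tolist() for x in e])
cv2.imwrite('pics/c10.png',cv2.resize(S['img'][165:305,250:370],None,fx=4.2,fy=4.2,interpolation=cv2.INTER_CUBIC))
E
```

```text
px 267 296 198 224
267 205 212 [[544.1, 143.7], [543.8, 137.1]]
269 201 224 [[545.8, 146.9], [544.8, 127.1]]
271 199 224 [[547.5, 148.5], [546.4, 127.1]]
273 198 224 [[549.1, 149.3], [548.0, 127.1]]
275 198 221 [[550.7, 149.2], [549.7, 129.6]]
277 199 204 [[552.2, 148.4], [552.0, 143.6]]
279 199 204 [[553.7, 148.4], [553.5, 143.5]]
281 199 204 [[555.3, 148.4], [555.1, 143.5]]
283 199 204 [[556.9, 148.3], [556.7, 143.5]]
285 199 214 [[558.4, 148.3], [557.9, 135.3]]
287 199 216 [[560.0, 148.3], [559.4, 133.6]]
289 199 217 [[561.5, 148.3], [561.0, 132.7]]
291 199 223 [[563.1, 148.2], [562.4, 127.7]]
293 199 224 [[564.7, 148.2], [564.0, 126.8]]
295 199 223 [[566.2, 148.2], [565.6, 127.6]]
100 [242.5 257.5 349.5 397.5] [[536.3, 221.1], [546.0, 220.9], [605.4, 220.1], [636.4, 219.7]]
140 [244.5 258.5 348.5 395.5] [[535.8, 195.7], [545.1, 195.5], [605.0, 194.7], [636.3, 194.2]]
180 [246.5 259.5 347.5 392.5] [[535.2, 168.6], [544.2, 168.5], [604.6, 167.6], [635.6, 167.2]]
290 [21.5 66.5] [[568.6, 266.3], [567.7, 240.8]]
310 [21.5 65.5] [[580.8, 266.1], [580.3, 241.2]]
330 [21.5 66.5] [[593.0, 266.0], [592.9, 240.4]]
```

View pics/c10.png

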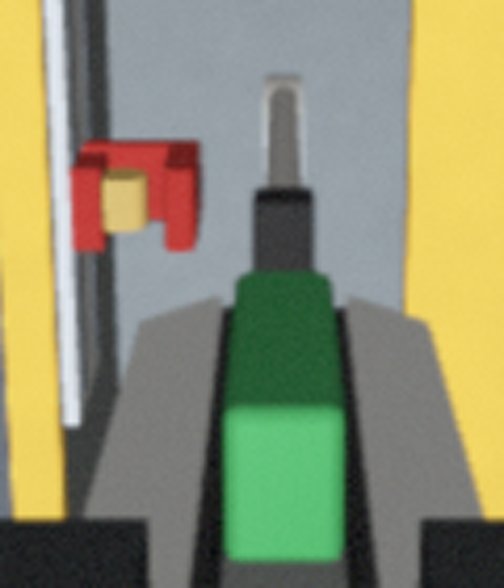

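The hook centre from this view is y≈135.0, with the lip front at x≈566, which agrees with before. The bar sits about 3 mm above the lip, so I'll move over the lip in stages while watching the force.

>>> drive_tool(series=[[[0,0,0,0,-0.3,0,5],[0,0,0,0,-0.8,0,5],[0,0,0,0,-1.2,0,5],[0,0,0,0,-1.4,0,5],[0,0,0,0,-1.6,0,5],[0,0,0,0,-1.7,0,5],[0,0,0,0,-1.7,0,5],[0,0,0,0,-1.7,0,5]]])

```text
time: 10.35
tool_pos: [0.5662, 0.1361, 0.1752]
ee_rot: [3.141, 0.0, 1.557]
wrist_force: [-0.9, 0.0, -1.0]
width: 0.0142
```

```bash
python3 - <<'E'
from h import *
w=snap('wrist','wrist6'); cv2.imwrite('pics/c11.png',cv2.resize(w['img'][165:305,250:370],None,fx=4.2,fy=4.2,interpolation=cv2.INTER_CUBIC))
plan((.5573,.136,.1745),89.24)
E
```

```text
now [0.5663 0.136  0.1752] [1.7997e+02 2.0000e-02 8.9220e+01] F [-0.13 -0.32 -0.31] w 0.0137 t 10.4
rot [ 0.0006  0.0003 -0.0003] shift cm [-0.02 -0.9   0.07] world step x,y,z in tool: [[0.014, 1.0, 0.001], [1.0, -0.014, -0.0]]
```

View pics/c11.png

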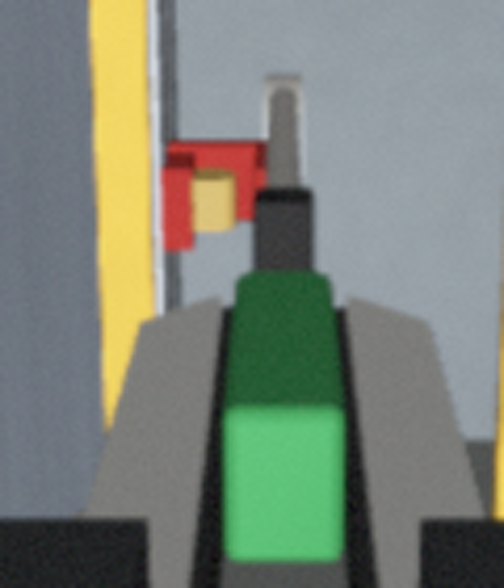

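No contact. I'll go on to above the seat.

>>> drive_tool(series=[[[0,0,0,0,-0.2,0,5],[0,0,0,0,-0.4,0,5],[0,0,0,0,-0.6,0,5],[0,0,0,0,-0.8,0,5],[0,0,0,0,-0.9,0,5],[0,0,0,0,-0.9,0,5],[0,0,0,0,-0.9,0,5],[0,0,0,0,-0.9,0,5]]])

```text
time: 11.2
tool_pos: [0.5573, 0.1362, 0.1752]
ee_rot: [3.141, 0.0, 1.557]
wrist_force: [0.8, -0.5, -1.8]
width: 0.0138
```

```bash
python3 - <<'E'
from h import *
w=snap('wrist','wrist7'); a=cv2.resize(w['img'][165:305,250:370],None,fx=3.3,fy=3.3,interpolation=cv2.INTER_CUBIC)
w=snap('scene','scene7'); b=cv2.resize(w['img'][185:251,360:418],None,fx=7,fy=7,interpolation=cv2.INTER_CUBIC); print(a.shape,b.shape)
cv2.imwrite('pics/c12.png',np.hstack([a,b[:462] if b.shape[0]>=462 else b]))
plan((.5573,.136,.1745),89.24)
E
```

```text
(462, 396, 3) (462, 406, 3)
now [0.5573 0.1362 0.1752] [1.7996e+02 2.0000e-02 8.9220e+01] F [-0.17  0.22 -1.06] w 0.0139 t 11.3
rot [ 0.0006  0.0004 -0.0004] shift cm [-0.02 -0.    0.07] world step x,y,z in tool: [[0.014, 1.0, 0.001], [1.0, -0.014, -0.0]]
```

View pics/c12.png

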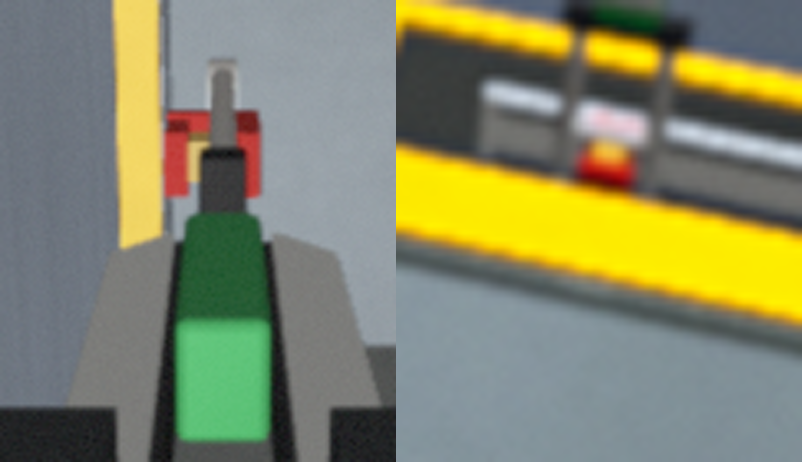

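The hook sits between the two rails. As the task asks, I'll feel for its y by gentle sideways touches.

>>> drive_tool(series=[[[0,0,0,0.1,0,0,5],[0,0,0,0.2,0,0,5],[0,0,0,0.2,0,0,5],[0,0,0,0.2,0,0,5]]])

```text
time: 11.7
tool_pos: [0.5573, 0.1382, 0.1752]
ee_rot: [3.141, 0.0, 1.557]
wrist_force: [-0.3, 0.2, -1.9]
width: 0.0138
```

>>> drive_tool(series=[[[0,0,0,0.05,0,0,5],[0,0,0,0.1,0,0,5],[0,0,0,0.1,0,0,5],[0,0,0,0.1,0,0,5]]])

```text
time: 12.1
tool_pos: [0.5574, 0.1392, 0.1752]
ee_rot: [3.141, 0.0, 1.557]
wrist_force: [0.6, 1.0, -2.4]
width: 0.0137
```

>>> drive_tool(series=[[[0,0,0,0.05,0,0,5],[0,0,0,0.05,0,0,5],[0,0,0,0.05,0,0,5],[0,0,0,0.05,0,0,5]]])

```text
time: 12.5
tool_pos: [0.5574, 0.1396, 0.1752]
ee_rot: [3.141, 0.001, 1.557]
wrist_force: [-0.5, -0.9, -0.7]
width: 0.0138
```

>>> drive_tool(series=[[[0,0,0,0.05,0,0,5],[0,0,0,0.05,0,0,5],[0,0,0,0.05,0,0,5]]])

```text
time: 12.8
tool_pos: [0.5574, 0.1398, 0.1751]
ee_rot: [3.141, 0.001, 1.557]
wrist_force: [-0.8, -1.0, -1.6]
width: 0.0133
```

>>> drive_tool(series=[[[0,0,0,0.05,0,0,5],[0,0,0,0.05,0,0,5],[0,0,0,0.05,0,0,5]]])

```text
time: 13.1
tool_pos: [0.5574, 0.14, 0.1751]
ee_rot: [3.141, 0.002, 1.557]
wrist_force: [0.5, -2.0, -1.0]
width: 0.0139
```

Contact on the +y side: motion stalls at TCP y≈139.5 with -2 N. Now the other side.

>>> drive_tool(series=[[[0,0,0,-0.2,0,0,5],[0,0,0,-0.4,0,0,5],[0,0,0,-0.6,0,0,5],[0,0,0,-0.6,0,0,5],[0,0,0,-0.6,0,0,5]]])

```text
time: 13.6
tool_pos: [0.5573, 0.1341, 0.1752]
ee_rot: [3.141, 0.002, 1.557]
wrist_force: [-0.3, 0.6, -0.1]
width: 0.0141
```

>>> drive_tool(series=[[[0,0,0,-0.05,0,0,5],[0,0,0,-0.05,0,0,5],[0,0,0,-0.05,0,0,5]]])

```text
time: 13.9
tool_pos: [0.5573, 0.1337, 0.1752]
ee_rot: [3.141, 0.001, 1.557]
wrist_force: [-0.1, 0.7, -0.5]
width: 0.0137
```

>>> drive_tool(series=[[[0,0,0,-0.05,0,0,5],[0,0,0,-0.05,0,0,5],[0,0,0,-0.05,0,0,5]]])

```text
time: 14.2
tool_pos: [0.5573, 0.1333, 0.1752]
ee_rot: [3.141, 0.001, 1.557]
wrist_force: [0.2, 0.3, -1.3]
width: 0.0136
```

>>> drive_tool(series=[[[0,0,0,-0.05,0,0,5],[0,0,0,-0.05,0,0,5],[0,0,0,-0.05,0,0,5]]])

```text
time: 14.5
tool_pos: [0.5573, 0.1331, 0.1752]
ee_rot: [3.141, 0.0, 1.557]
wrist_force: [0.3, 1.6, -1.2]
width: 0.0142
```

Touch limits are about 133.3 and 139.5, so the centre is y≈136.4, consistent with sight. I'll centre and lower to just above the catch.

>>> drive_tool(series=[[[0,0,0,0.15,0,0,5],[0,0,0,0.33,0,0,5],[0,0,0,0.33,0,0.1,5],[0,0,0,0.33,0,0.3,5],[0,0,0,0.33,0,0.5,5],[0,0,0,0.33,0,0.7,5],[0,0,0,0.33,0,0.7,5],[0,0,0,0.33,0,0.7,5]]])

```text
time: 15.3
tool_pos: [0.5573, 0.1364, 0.168]
ee_rot: [3.141, 0.0, 1.557]
wrist_force: [-0.6, -1.1, -0.4]
width: 0.0142
```

>>> drive_tool(series=[[[0,0,0,0,0,0.1,5],[0,0,0,0,0,0.2,5],[0,0,0,0,0,0.2,5]]])

```text
time: 15.6
tool_pos: [0.5574, 0.1364, 0.1662]
ee_rot: [3.141, 0.0, 1.557]
wrist_force: [0.2, 0.6, -0.6]
width: 0.0139
```

>>> drive_tool(series=[[[0,0,0,0,0,0.1,5],[0,0,0,0,0,0.15,5],[0,0,0,0,0,0.15,5]]])

```text
time: 15.9
tool_pos: [0.5577, 0.1364, 0.1656]
ee_rot: [3.14, 0.0, 1.557]
wrist_force: [-1.3, 0.2, 3.6]
width: 0.0137
```

>>> drive_tool(series=[[[0,0,0,0,0,0.1,5],[0,0,0,0,0,0.15,5],[0,0,0,0,0,0.15,5]]])

```text
time: 16.2
tool_pos: [0.5577, 0.1364, 0.1654]
ee_rot: [3.139, 0.0, 1.557]
wrist_force: [-2.5, -0.2, 6.3]
width: 0.0139
```

>>> drive_tool(series=[[[0,0,0,0,-0.05,0.1,5],[0,0,0,0,-0.05,0.2,5],[0,0,0,0,-0.05,0.2,5]]])

```text
time: 16.5
tool_pos: [0.5576, 0.1364, 0.1653]
ee_rot: [3.136, -0.0, 1.557]
wrist_force: [-1.8, -0.0, 7.8]
width: 0.0138
```

>>> drive_tool(series=[[[0.008,0,0,0,-0.05,0.1,5],[0.008,0,0,0,-0.05,0.2,5],[0.008,0,0,0,-0.05,0.25,5],[0.008,0,0,0,-0.05,0.25,5]]])

```text
time: 16.9
tool_pos: [0.5579, 0.1364, 0.1652]
ee_rot: [3.141, -0.0, 1.557]
wrist_force: [-2.5, -0.8, 10.2]
width: 0.0135
```

```bash
python3 - <<'E'
from h import *
plan((.5573,.1364,.1522),89.24)
print(robot.get_obs()['wrist_torque'])
w=snap('wrist','wrist8'); a=cv2.resize(w['img'][165:305,250:370],None,fx=3.3,fy=3.3,interpolation=cv2.INTER_CUBIC)
w=snap('scene','scene8'); b=cv2.resize(w['img'][185:251,360:418],None,fx=7,fy=7,interpolation=cv2.INTER_CUBIC)
cv2.imwrite('pics/c13.png',np.hstack([a,b[:462]]))
print(robot.get_obs()['wrist_torque'],robot.get_obs()['wrist_force'])
E
```

```text
now [0.5579 0.1364 0.1652] [ 1.7997e+02 -2.0000e-02  8.9210e+01] F [-2.54 -0.83 10.16] w 0.0135 t 16.9
rot [ 0.0006 -0.0003 -0.0005] shift cm [-0.   -0.06  1.3 ] world step x,y,z in tool: [[0.014, 1.0, 0.001], [1.0, -0.014, 0.0]]
[-0.22919893  0.52777439 -0.03243153]
[-0.23879562  0.49830692  0.01514964] [-1.03682464 -0.41908801  9.84786245]
```

View pics/c13.png

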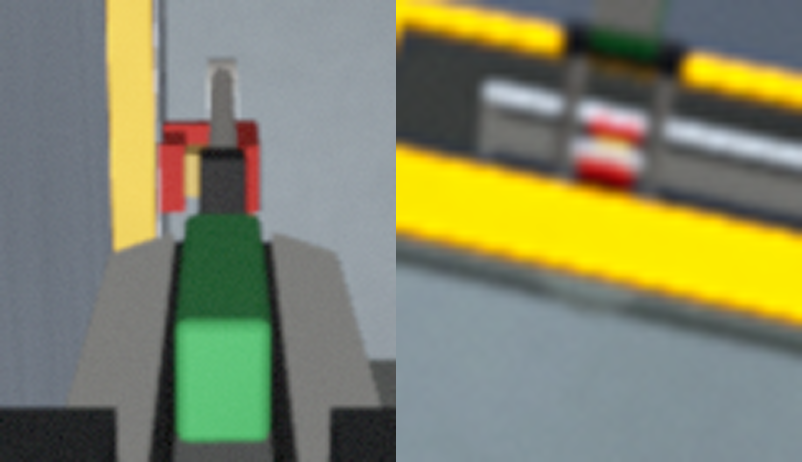

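>>> drive_tool(series=[[[0.002,0,0,0,-0.1,0.2,5],[0.002,0,0,0,-0.12,0.3,5],[0.002,0,0,0,-0.12,0.3,5]]])

```text
time: 17.3
tool_pos: [0.5577, 0.1364, 0.1651]
ee_rot: [3.139, -0.001, 1.557]
wrist_force: [-2.0, -0.8, 11.5]
width: 0.0141
```

>>> drive_tool(series=[[[0.004,0,0,0,-0.15,0.3,5],[0.004,0,0,0,-0.15,0.4,5],[0.004,0,0,0,-0.15,0.4,5]]])

```text
time: 17.6
tool_pos: [0.5576, 0.1365, 0.1645]
ee_rot: [3.137, -0.001, 1.557]
wrist_force: [-1.4, -0.9, 11.8]
width: 0.0138
```

>>> drive_tool(series=[[[0.006,0,0,0,-0.12,0.3,5],[0.006,0,0,0,-0.12,0.4,5],[0.006,0,0,0,-0.12,0.4,5],[0.006,0,0,0,-0.12,0.4,5]]])

```text
time: 18.0
tool_pos: [0.5577, 0.1365, 0.1628]
ee_rot: [3.139, -0.002, 1.557]
wrist_force: [-0.8, 0.4, 8.5]
width: 0.0139
```

It's advancing past the catch's peak force, so I'll keep going.

>>> drive_tool(series=[[[0.004,0,0,0,-0.08,0.2,5],[0.004,0,0,0,-0.08,0.3,5],[0.004,0,0,0,-0.08,0.4,5],[0.004,0,0,0,-0.08,0.4,5]]])

```text
time: 18.4
tool_pos: [0.5577, 0.1366, 0.1598]
ee_rot: [3.14, -0.002, 1.557]
wrist_force: [-0.5, -0.2, 3.8]
width: 0.0137
```

>>> drive_tool(series=[[[0.001,0.002,0,0,-0.04,0.2,5],[0.001,0.002,0,0,-0.04,0.35,5],[0.001,0.002,0,0,-0.04,0.45,5],[0.001,0.002,0,0,-0.04,0.45,5]]])

```text
time: 18.8
tool_pos: [0.5568, 0.1366, 0.1537]
ee_rot: [-3.14, -0.004, 1.557]
wrist_force: [0.7, -0.5, -1.8]
width: 0.0141
```

>>> drive_tool(series=[[[0,0,0,0,0,0.1,5],[0,0,0,0,0,0.2,5],[0,0,0,0,0,0.2,5]]])

```text
time: 19.1
tool_pos: [0.5565, 0.1366, 0.1522]
ee_rot: [-3.139, -0.004, 1.557]
wrist_force: [-1.2, 0.1, 4.1]
width: 0.0138
```

>>> drive_tool(series=[[[-0.004,0,0,0,0.05,0.1,5],[-0.004,0,0,0,0.05,0.15,5],[-0.004,0,0,0,0.05,0.15,5]]])

```text
time: 19.4
tool_pos: [0.5564, 0.1367, 0.1521]
ee_rot: [3.14, -0.004, 1.557]
wrist_force: [-2.4, 0.4, 7.3]
width: 0.0137
```

```bash
python3 - <<'E'
from h import *
plan((.5573,.1364,.1522),89.24)
w=snap('wrist','wrist9'); a=cv2.resize(w['img'][165:305,250:370],None,fx=3.3,fy=3.3,interpolation=cv2.INTER_CUBIC)
w=snap('scene','scene9'); b=cv2.resize(w['img'][185:251,360:418],None,fx=7,fy=7,interpolation=cv2.INTER_CUBIC)
cv2.imwrite('pics/c14.png',np.hstack([a,b[:462]]))
E
```

```text
now [0.5564 0.1367 0.1521] [179.93  -0.21  89.21] F [-2.39  0.39  7.31] w 0.0137 t 19.4
rot [ 0.0012 -0.0037 -0.0006] shift cm [-0.03  0.09 -0.01] world step x,y,z in tool: [[0.014, 1.0, 0.001], [1.0, -0.014, 0.004]]
```

View pics/c14.png

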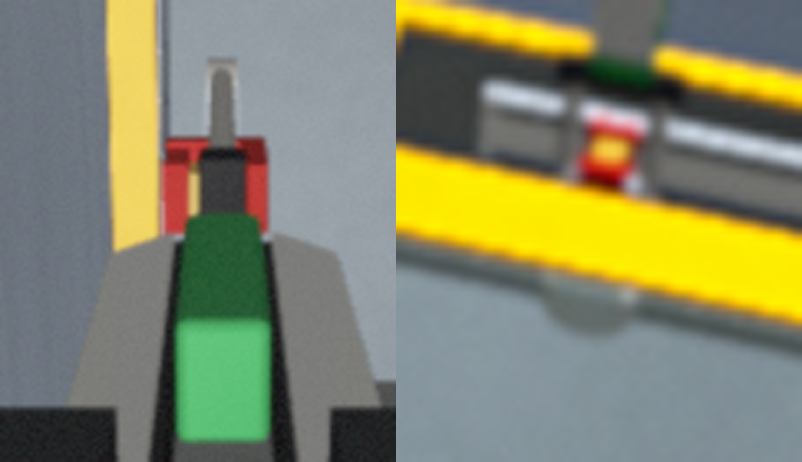

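The catch (brass, crop (610,150)) has sprung out above the crossbar, and TCP z .1521 matches the seat. I'll ease off and release.

>>> drive_tool(series=[[[0.001,-0.004,0,0,-0.03,-0.05,5],[0.001,-0.004,0,0,-0.03,-0.05,5],[0.001,-0.004,0,0,-0.03,-0.05,5]]])

```text
time: 19.8
tool_pos: [0.556, 0.1368, 0.1523]
ee_rot: [-3.141, 0.0, 1.557]
wrist_force: [-1.1, 0.3, 1.7]
width: 0.014
```

>>> drive_tool(series=[[[0,0,0,0,0,0,30],[0,0,0,0,0,0,40],[0,0,0,0,0,0,50],[0,0,0,0,0,0,50],[0,0,0,0,0,0,50],[0,0,0,0,0,0,50],[0,0,0,0,0,0,50]]])

```text
time: 20.5
tool_pos: [0.556, 0.1368, 0.1523]
ee_rot: [-3.141, 0.0, 1.557]
wrist_force: [-0.4, 0.5, -0.1]
width: 0.0474
```

```bash
python3 - <<'E'
from h import *
plan((.5573,.1364,.35),89.24)
w=snap('wrist','wrist10')
E
```

```text
now [0.556  0.1368 0.1523] [-1.7999e+02  1.0000e-02  8.9210e+01] F [-0.43  0.51 -0.1 ] w 0.0474 t 20.5
rot [-0.0002  0.0002 -0.0005] shift cm [ -0.04   0.12 -19.77] world step x,y,z in tool: [[0.014, 1.0, -0.0], [1.0, -0.014, -0.0]]
```

View pics/wrist10.png

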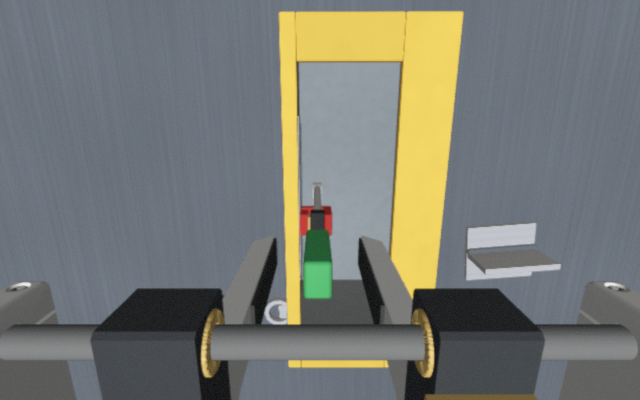

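The fingers are open and clear of the grip at (317,265), and the mirror hasn't moved. I'll retreat straight up.

>>> drive_tool(series=[[[0,0,0,0,0,-0.5,50],[0,0,0,0,0,-2,50],[0,0,0,0,0,-4,50],[0,0,0,0,0,-7,50],[0,0,0,0,0,-10,50],[0,0,0,0,0,-13,50],[0,0,0,0,0,-16,50],[0,0,0,0,0,-18,50],[0,0,0,-1,0,-19,50],[0,0,0,-4,0,-19,50],[0,0,0,-8,0,-19,50],[0,0,0,-11,0,-19,50],[0,0,0,-12,0,-19,50],[0,0,0,-12,0,-19,50],[0,0,0,-12,0,-19,50]]])

```text
time: 22.05
tool_pos: [0.5543, 0.0173, 0.3423]
ee_rot: [-3.141, -0.0, 1.557]
wrist_force: [-0.4, 0.2, -0.5]
width: 0.0469
```

```bash
python3 - <<'E'
from h import *
plan((.5573,.1364,.35),89.24)
w=snap('wrist','wrist11'); a=cv2.resize(w['img'][:230,240:420],None,fx=2.2,fy=2.2,interpolation=cv2.INTER_CUBIC)
S=w; P=pts(S); g=mask(S,(45,100,40),(80,255,255),(240,0,400,200)); v=cv2.cvtColor(S['img'],cv2.COLOR_BGR2HSV)[...,2]
print('grip z',np.percentile(P[g>0][:,2],[5,50,95]))
t=((g>0)&(P[...,2]>.18)).astype(np.uint8)*255; rectz(S,t,.188,'grip top')
w=snap('scene','scene11'); b=cv2.resize(w['img'][165:265,335:425],None,fx=5,fy=5,interpolation=cv2.INTER_CUBIC)[:506,:390]
cv2.imwrite('pics/c15.png',np.hstack([cv2.resize(a,(396,500)),b[:500]]))
snap('scene','scene12'); cv2.imwrite('pics/full.png',w['img'])
E
```

```text
now [0.5543 0.0173 0.3423] [-1.7997e+02 -3.0000e-02  8.9230e+01] F [-0.44  0.21 -0.54] w 0.0469 t 22.05
rot [-0.0005 -0.0005 -0.0001] shift cm [11.91  0.14 -0.76] world step x,y,z in tool: [[0.013, 1.0, -0.0], [1.0, -0.013, 0.0]]
grip z [0.16847385 0.18919971 0.1904588 ]
grip top [556.3 135.2] [20.1 12.3] 89.21
```

View pics/c15.png

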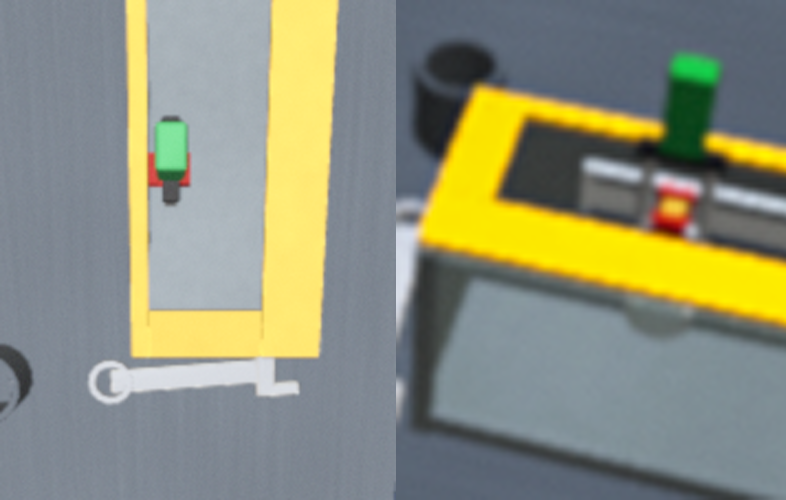

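View pics/full.png

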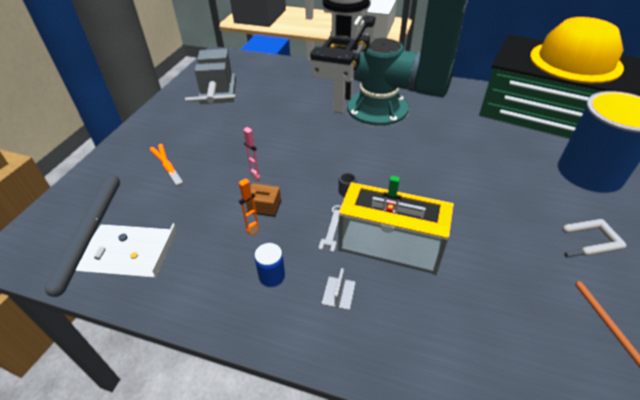

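The mirror hangs upright. Its grip top is at z≈0.189, where fully home would be 0.188. It sits in the opening clear of the frame, and the bystanders are where they were. Handing in.

```bash
python3 -c "
from bench import robot
print(robot.close_job())"
```

```text
the job is handed in; nothing more can be done
None
```

The mirror is hanging fully home on the red hook, released, and the job was handed in at about 22 s of the 69 s allowed.

**What I did**
- I lifted the green-handled mirror out of the stand and lowered it through the hatch in front of the hook.
- I found the hook by camera at about y = 135 mm. Feeling it on both sides put the tool at 136.4 mm when centred on it, which agrees once the mirror's 1 mm offset in the gripper is allowed for.
- I pressed the crossbar past the catch. The highest force I read was about 12 N, and about 7 N when it was home. These are readings at the end of each move, so a brief higher value in between would not have shown.

**Last checks**
- **Seating:** the tool stopped at z = 0.152 m, as calculated for fully home. The handle top afterwards measured about 0.189 m against an expected 0.188 m. The pictures show the brass catch out above the crossbar.
- **Frame:** planned clearances were several millimetres or more, and neither the pictures nor the force readings showed any contact with it.
- **Other things:** the wrench, coupon, pipe, can and look-alikes appear unmoved in the final picture; I did not measure them.
- **Disagreements:** the top and wrist cameras differed by about 2 mm on the stand and frame positions, so I used the wrist camera. I did not pull up on the mirror to test the catch.

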